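Pack the hydraulic ram kit tray

TASK

Pack the ram kit in the grey tray. First push the telescoping ram in the tray fully home: the inner tube, then the middle tube. Then set the flanged base upright in the round ring, the V saddle V-up in the rectangular frame, lined up with it, and the bored sleeve upright over the peg. Set them down rather than dropping them, and leave the solid plug and the flat-topped block where they stand.

Things in the scene. Friction and masses are not known exactly. Their poses are not given: they have to be found in the camera images.
- base: Flanged base, plain steel, standing upright on the 3 mm rubber mat (which is on the work surface): a round flange 60 mm across and 12 mm thick with a round neck 30 mm across on it, 48 mm high in all. About 0.4 kg. Origin: centre of its underside; z up.
- saddle: V saddle, aluminium block 64 mm long (its x) by 40 mm wide (its y), 48 mm high, with a wide V cut in its top, the bottom of the V about 26 mm above the underside and running along y. Stands on the mat V-up; grip across the 40 mm. About 0.32 kg. Origin: centre of its underside; z up.
- sleeve: Bored sleeve, plain steel tube 42 mm across, 48 mm high, with an open bore 32 mm across right through, standing upright on the mat. About 0.23 kg. Origin: centre of its underside; z up.
- plug: Look-alike, to be left: solid steel cylinder, 42 mm across, 48 mm high, no bore, standing on the mat. Origin: centre of its underside.
- block: Look-alike, to be left: plain aluminium block 64 x 40 x 48 mm high, flat top without a V, standing on the mat. Origin: centre of its underside; x along the 64 mm.
- ring_nest: Place for the flanged base: low round steel ring fixed to the tray floor, 80 mm inside, 88 mm outside, 10 mm high. The tray (286 mm square, rim 15 mm above the work surface) has its floor 6 mm above the work surface, and the base stands on that floor. Origin: centre of the ring at the tray floor; z up.
- frame_nest: Place for the V saddle: low rectangular steel frame fixed to the tray floor, inside 84 mm (its x) by 58 mm (its y), outside 92 by 66 mm, 10 mm high, open to the tray floor. The saddle's 64 mm length lies along the frame's 84 mm, either way round. Origin: centre of the frame at the tray floor; z up.
- peg_nest: Place for the sleeve: a steel peg 12 mm across standing 28 mm above a disc 68 mm across and 3 mm thick, fixed to the tray floor. The sleeve goes over the peg and stands on the disc. Origin: centre of the disc's underside at the tray floor; z up.
- ram_cap_top (a point): Centre of the top of the steel cap (32 mm across, 10 mm thick) on the inner tube of the upright ram (yellow body 52 mm across, fixed in the tray). Starts 140 to 172 mm above the work surface. Push it straight down: friction about 5 N, stays where left; home, its top is 10 mm above the middle collar's top. Pushing on drives the middle tube. Both home: 74 mm above the work surface.
- ram_middle_top (a point): Centre of the top of the collar (44 mm across, 8 mm thick) of the ram's middle tube (36 mm across), below the cap on the same axis. Starts 36 to 48 mm above home; friction about 14 N, no spring back. Fully home the collar rests on the yellow body, its top 64 mm above the work surface.
Not all that is in view belongs to the job. What is shaped like the base but blue or brown is not meant.

How it is judged:
By the outcome, as a careful person would: the job done as asked, in the order asked, and still so for the second after the job is handed in, with the robot touching nothing.
It also fails if it takes over 120 s, if anything falls off the work surface, if the arm or the gripper's body presses on something with over 40 N, if the wrist force passes 120 N, or if a joint passes its speed limit or range.

ROBOT

A 7-joint arm with a two-finger parallel gripper is mounted at the origin on the work surface. World frame = base frame: x ahead of the robot, y to its left, z up, the work surface at z = 0. Lengths are in m, angles in rad, forces in N, time in s.
With the tool pointing down it reaches from about 0.4 to 0.9 m from the base axis. Payload 5.6 kg.
Tool frame: the origin (TCP) lies where the fingers leave the gripper's body, on its centre line; the fingertips stand 88 mm ahead of it and the grasp point (between the pads) lies 69 mm ahead of it; z points along the fingers, y is the line along which they close (so a half turn about z gives the same grasp; the last joint's range is limited). The gripper opens to 92 mm and grips with 3 to 60 N. Pads are 20 mm wide; open, the fingers measure 128 mm over their backs; the gripper's body (75 mm by 189 mm) begins 69 mm behind the grasp point.
Start: joints at [-1.317, 0.468, -0.012, 1.603, 0.006, 1.071, -0.056], TCP at [0.19, 0.622, 0.303] pointing down, gripper open.
Joint ranges: [-2.53, 2.53], [-0.31, 2.02], [-1.57, 1.55], [0.28, 2.44], [-1.29, 4.43], [0.15, 1.84], [-2.92, 2.92]. Speed limits (rad/s): [2.57, 2.57, 3.14, 3.14, 3.14, 3.14, 3.14].

INTERFACE

Orientations are given as a rotation vector (axis times angle).
In Python, from plant import monitor, imaging, job gives the robot as it stands.
- The arm moves only by the tool carry_out, never from a script. Its argument "increments" is a list of rows, each a list of 7 numbers: the shift along the tool's x, y, z in a scale on which 1.0 is 0.8 m, then the turn, a rotation vector about the tool's x, y, z in parts of the range, where 1.0 means 180 degrees, then the opening, from 0 (shut) to 1 (fully open). In form: [[x, y, z, ax, ay, az, claw], ...]. A call has 1 to 10 rows; each row is the pose to reach, as a shift and turn from the pose commanded when the call began, along the tool's axes at that moment; what a row does not reach only later rows make up. A row lasts 1/10 s, in which the tool goes at most 50 mm and 8.59 degrees, less where a joint would pass 70% of its speed; a pose out of reach is approached as far as the arm can. A call with a gripper value outside its range is refused whole. The fingers move at their own pace and stop on an object; "squeeze" is the grip in N (left out, the last holds). Time passes only in rows, so rows that repeat a pose let the fingers close. It gives the time, the measured TCP pose, the force, the opening and the grip force at its end, in the units of the state.
- monitor.get_state(): the state, without advancing time (a new reading comes with each control period).
- imaging.capture(name): name is "scene" or "top" or "wrist"; returns the picture (480x640x3 uint8, red, green, blue); there is no depth.
- imaging.camera_model(name): a dict with "mtx" (3x3 intrinsics, pixels), "rvec" (rotation vector, rad) and "tvec" (3), from world to camera coordinates, as OpenCV has them. Camera axes: x right, y down, z forward; pixel columns grow to the right and rows downward; lengths in m; the calibration is good to about 2 mm. A picture is of the moment at which its call begins: read the wrist's pose just before it. camera_model takes no time and is no camera call; for the wrist camera it gives the pose at the moment of the call.
- job.sign_off(): hands the job in; it is judged then, once.
The state is a dict: "clock": time; "joints": joint angles; "joint_velocities": joint speeds; "joint_efforts": joint torques, N m; "tcp_pos": TCP position; "ee_rot": TCP orientation; "contact_force": force on the tool from outside, world axes, zero at the start; "torque": the same for the moment, N m; "finger_gap": finger opening in m; "finger_force": force on a finger pad.
Only numpy, scipy, OpenCV 4.12 (cv2) and the standard library are available. Lean on these libraries where they do the work, as an engineer would, in place of code of your own. Each camera call takes 0.05 s, during which the arm holds its last target. There are 200 camera calls.

## Working session

There is one attempt and no reset: what is moved stays moved. The work goes in short steps, Python scripts to look and compute and a tool call to move; the robot and the scene stay as the last step left them, time stands still between calls to the robot, and variables do not carry over. Pictures are saved under pics/ and viewed, at most 17 in all, crops included, and the job is handed in when it is done.

Besides the shell and the picture viewer there is one more tool, called after "Request:" as name(argument=value, ...), one argument or row to a line, values as JSON. carry_out: Moves the arm, as the interface text tells. Its arguments: {"type":"object","properties":{"increments":{"type":"array"},"squeeze":{"type":"number"}},"required":["increments"]}

```bash
ls; mkdir -p pics
python3 - <<'E'
from plant import monitor, imaging
import cv2
s=monitor.get_state(); print(s)
for n in ("scene","top"):
    im=imaging.capture(n); cv2.imwrite(f"pics/{n}0.png",im[:,:,::-1]); m=imaging.camera_model(n); print(n,m)
E
```

```text
pics
{'clock': 0.0, 'joints': array([-1.31700922,  0.46838484, -0.0115939 ,  1.6036189 ,  0.00601781,
        1.07136102, -0.05628095]), 'joint_velocities': array([ 0.0012023 ,  0.00094351, -0.00113225,  0.00030092,  0.00078124,
       -0.00086353, -0.00104898]), 'joint_efforts': array([-5.51992853e-04, -5.20560551e+01, -1.27475851e-02, -2.43752110e+01,
       -5.64966537e-02,  1.73340517e-02,  1.69523350e-04]), 'tcp_pos': array([0.19003454, 0.62116195, 0.30173718]), 'ee_rot': array([-4.64534577e-01, -3.10693970e+00,  2.72396440e-03]), 'contact_force': array([ 0.2912868 , -0.22374982, -0.02884349]), 'torque': array([ 0.02119096,  0.01113424, -0.00655614]), 'finger_force': 0.0, 'finger_gap': 0.09152560886571486}
scene {'mtx': array([[574.60605536,   0.        , 325.22939717],
       [  0.        , 574.60605536, 244.8321388 ],
       [  0.        ,   0.        ,   1.        ]]), 'rvec': array([ 1.68728798,  2.19967683, -0.57059457]), 'tvec': array([ 0.18326152, -0.4581291 ,  1.49787362])}
top {'mtx': array([[447.42908818,   0.        , 326.16597368],
       [  0.        , 447.42908818, 240.16831009],
       [  0.        ,   0.        ,   1.        ]]), 'rvec': array([ 2.16200662, -2.18922876,  0.1352083 ]), 'tvec': array([-0.0535904 ,  0.60816608,  0.99137221])}
```

View pics/scene0.png

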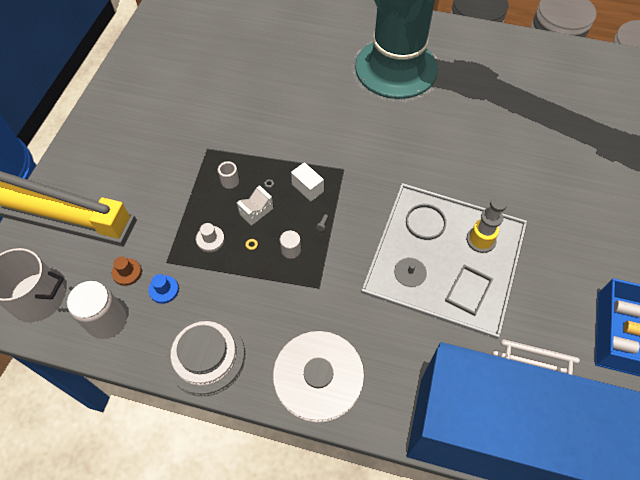

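View pics/top0.png

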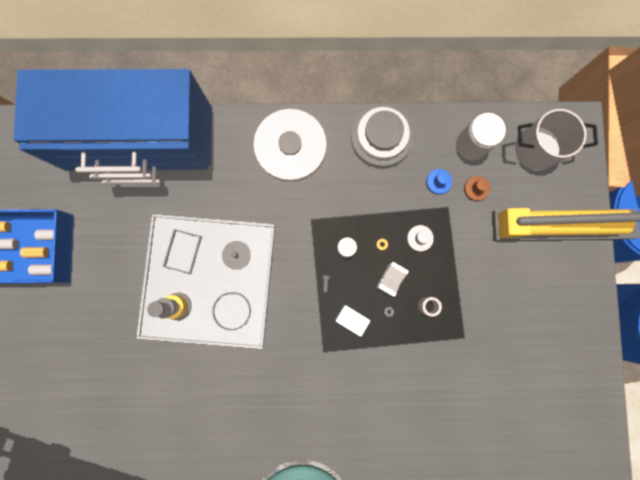

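Run:
```python
import cv2
t=cv2.imread("pics/top0.png"); s=cv2.imread("pics/scene0.png")
def crop(im,x0,y0,w,h,f,name):
    c=cv2.resize(im[y0:y0+h,x0:x0+w],None,fx=f,fy=f,interpolation=cv2.INTER_CUBIC)
    for x in range((x0+19)//20*20,x0+w,20):
        cv2.putText(c,str(x),(int((x-x0)*f),10),0,.35,(0,0,255),1); cv2.line(c,(int((x-x0)*f),12),(int((x-x0)*f),18),(0,0,255),1)
    for y in range((y0+19)//20*20,y0+h,20):
        cv2.putText(c,str(y),(0,int((y-y0)*f)+4),0,.35,(0,0,255),1)
    cv2.imwrite(name,c)
crop(t,305,200,165,150,4,"pics/cmat.png")
crop(t,130,205,150,150,4,"pics/ctray.png")
crop(s,350,170,190,170,3.5,"pics/cstray.png")
```

```text
(no output)
```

View pics/cmat.png

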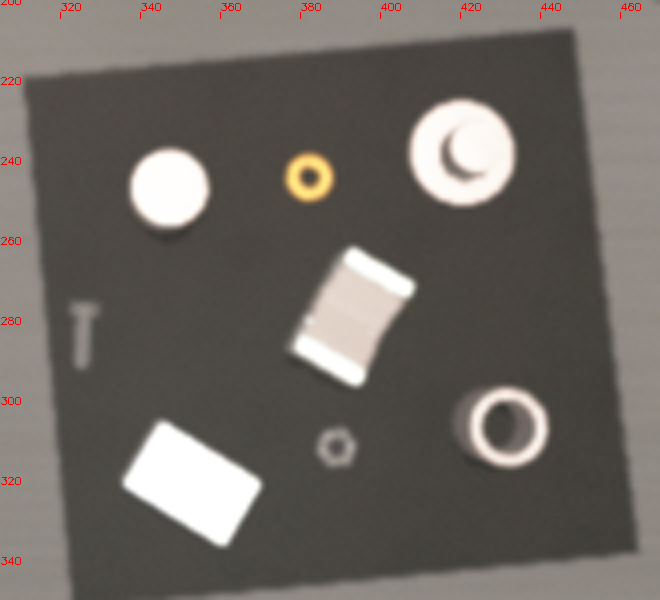

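View pics/ctray.png

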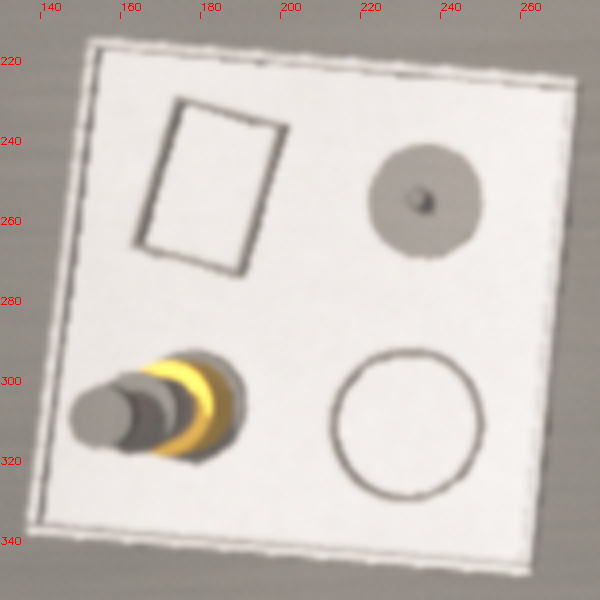

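View pics/cstray.png

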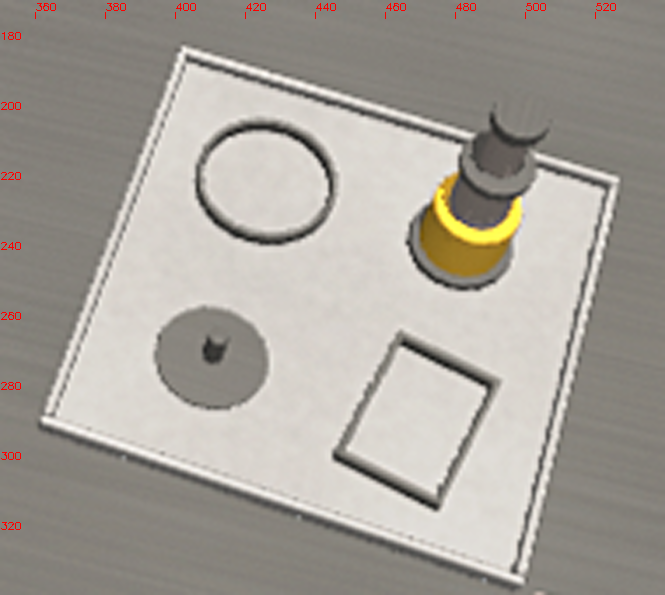

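```bash
cat > h.py <<'E'
import numpy as np, cv2
from scipy.spatial.transform import Rotation as R
from plant import monitor, imaging
def proj(n,P,m=None):
    m=m or imaging.camera_model(n)
    return cv2.projectPoints(np.array(P,float).reshape(-1,1,3),m["rvec"],m["tvec"],m["mtx"],None)[0][:,0]
def back(n,uv,z,m=None):
    m=m or imaging.camera_model(n); Rm=cv2.Rodrigues(m["rvec"])[0]; C=-Rm.T@m["tvec"]
    d=Rm.T@np.linalg.solve(m["mtx"],[uv[0],uv[1],1]); return C+d*(z-C[2])/d[2]
def tool(P,yaw=None):
    """shift in current tool axes (m) to bring TCP to P; az deg so that tool y points along yaw (mod 180)"""
    s=monitor.get_state(); r=R.from_rotvec(s["ee_rot"]); sh=r.inv().apply(np.array(P)-s["tcp_pos"])
    y=r.as_matrix()[:,1]; cur=np.degrees(np.arctan2(y[1],y[0]))
    dz=None if yaw is None else -((yaw-cur+90)%180-90)
    return np.round(sh,4),dz,cur
E
python3 - <<'E'
from h import *
from scipy.optimize import least_squares
ct=lambda x0,y0,f:(lambda u,v:np.array([x0+(u+.5)/f-.5,y0+(v+.5)/f-.5]))
M=ct(305,200,4);T=ct(130,205,4);S=ct(350,170,3.5)
mt=imaging.camera_model("top")
C=-cv2.Rodrigues(mt["rvec"])[0].T@mt["tvec"]; print("topcam",C)
p=lambda n,w:print(n,np.round(w,4))
for n,uv,z in [("plug",(169,188),.051),("flange",(462,153),.015),("neck",(478,147),.051),("sleeve",(509,427),.051)]: p(n,back("top",M(*uv),z)[:2])
def rect(n,f,cs,z):
    w=np.array([back("top",f(*c),z)[:2] for c in cs]); p(n,w.mean(0)); 
    a=(w[0]+w[1]-w[2]-w[3])/2; b=(w[1]+w[2]-w[0]-w[3])/2
    print(np.linalg.norm(a),np.degrees(np.arctan2(a[1],a[0])),np.linalg.norm(b),np.degrees(np.arctan2(b[1],b[0])))
rect("saddle",M,[(350,247),(415,288),(360,386),(293,345)],.051)
rect("block",M,[(162,420),(262,485),(224,547),(123,482)],.051)
rect("frame",T,[(180,97),(289,125),(243,277),(133,246)],.016)
rect("tray",T,[(90,37),(577,80),(529,575),(28,533)],.015)
for n,uv,z in [("disc",(426,201),.009),("ring",(408,424),.016)]: p(n,back("top",T(*uv),z)[:2])
for n,uv,z in [("disc",(211,358),.009),("ring",(265,180),.016)]: p("sc "+n,back("scene",S(*uv),z)[:2])
p("sc flange",back("scene",(209.5,238.5),.015)[:2])
mt=imaging.camera_model("top");ms=imaging.camera_model("scene")
# ram: cap/collar/body triangulation
for n,a,b in [("cap",(103,416),(520,112)),("bodytop?",(180,408),(478,215))]:
    f=lambda X:np.r_[proj("top",X,mt)[0]-T(*a),proj("scene",X,ms)[0]-S(*b)]
    r=least_squares(f,[.5,.3,.1]); p(n,r.x); print(r.fun)
for z in (.14,.15,.16,.17): p(f"capz{z}",back("top",T(103,416),z))
E
```

```text
topcam [ 0.49944676 -0.04172223  1.0508896 ]
plug [ 0.5904 -0.1072]
flange [ 0.6122 -0.2814]
neck [ 0.6116 -0.2822]
sleeve [ 0.4549 -0.2938]
saddle [ 0.5172 -0.2095]
0.06334019599566555 -31.345906883060845 0.04310828735771132 -122.69851912944789
block [ 0.4265 -0.1173]
0.04000535345291265 -33.261202737940245 0.06571435685358702 -123.44358528230795
frame [0.5877 0.2704]
0.09027834364124454 -16.013660592225097 0.06561850018069496 -105.75670579345535
tray [0.5199 0.2149]
0.2842054561675939 -5.497199124010212 0.28390206586490385 -95.66641033768862
disc [0.578  0.1482]
ring [0.4502 0.1562]
sc disc [0.5763 0.1474]
sc ring [0.4494 0.1563]
sc flange [ 0.6124 -0.2825]
cap [0.463  0.2777 0.1599]
[-0.13140097  0.03030827 -0.13484766  0.02217354]
bodytop? [0.4614 0.2796 0.0461]
[-1.60225288  0.37290576 -1.58588196  0.22869497]
capz0.14 [0.4622 0.2846 0.14  ]
capz0.15 [0.4627 0.281  0.15  ]
capz0.16 [0.4631 0.2774 0.16  ]
capz0.17 [0.4635 0.2738 0.17  ]
```

Run:
```python
from h import *
print(tool([.4625,.278,.30],10)); s=monitor.get_state(); print(R.from_rotvec(s["ee_rot"]).as_matrix().round(3))
```

```text
(array([-0.3609, -0.2485,  0.0023]), np.float64(62.9941371121981), np.float64(72.9941371121981))
[[-0.956  0.292 -0.   ]
 [ 0.292  0.956 -0.002]
 [-0.    -0.002 -1.   ]]
```

The manual's scale: shifts go in shares of 0.8 m and turns go in shares of 180 degrees. Converting my numbers, -0.361 m / 0.8 = -0.4513, -0.2485 m / 0.8 = -0.3106.

Request:
carry_out(
  increments=[
    [-0.05,-0.035,0,0,0,0,0],
    [-0.1,-0.0688,0,0,0,0,0],
    [-0.15,-0.1038,0,0,0,0,0],
    [-0.2,-0.1375,0,0,0,0,0],
    [-0.25,-0.1725,0,0,0,0,0],
    [-0.3,-0.2075,0,0,0,0,0],
    [-0.35,-0.2413,0,0,0,0,0],
    [-0.4,-0.275,0,0,0,0,0],
    [-0.4513,-0.3106,0.0025,0,0,0,0],
    [-0.4513,-0.3106,0.0025,0,0,0,0],
  ],
)

```text
clock: 1.1
tcp_pos: [0.4668, 0.2714, 0.3005]
ee_rot: [0.482, 3.102, -0.005]
contact_force: [-1.2, -0.4, 0.0]
finger_gap: 0.0139
finger_force: 0.0
```

Run:
```python
from h import *
m=imaging.camera_model("wrist"); im=imaging.capture("wrist"); cv2.imwrite("pics/w1.png",im[:,:,::-1])
s=monitor.get_state(); print(s["tcp_pos"],s["finger_gap"],s["clock"],tool([.4625,.278,.25]))
for z in(.15,.16,.17): print(proj("wrist",[[.4625,.278,z]],m))
```

```text
[0.46459668 0.27480197 0.30040804] 0.009841309267288146 1.15 (array([0.003 , 0.0025, 0.0504]), None, np.float64(72.56946711147432))
[[322.85377303 246.68664403]]
[[323.10707457 251.15054074]]
[[323.38179484 255.9918967 ]]
```

View pics/w1.png

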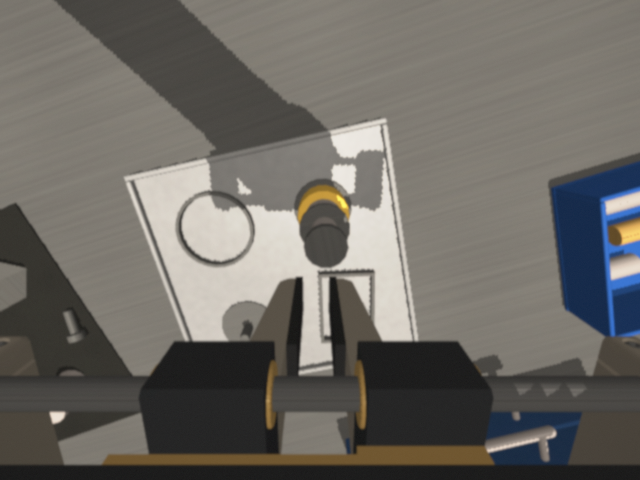

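In the tool's units: 0.062 m / 0.8 = 0.0775, 0.057 m / 0.8 = 0.0713.

Request:
carry_out(
  increments=[
    [0,0,0.0188,0,0,0,0],
    [0,0,0.0375,0,0,0,0],
    [0,0,0.0525,0,0,0,0],
    [0,0,0.0588,0,0,0,0],
    [0,0,0.065,0,0,0,0],
    [0,0,0.0713,0,0,0,0],
    [0,0,0.0775,0,0,0,0],
    [0,0,0.0775,0,0,0,0],
  ],
)

```text
clock: 1.95
tcp_pos: [0.4626, 0.2785, 0.2385]
ee_rot: [0.464, 3.107, 0.0]
contact_force: [0.1, -0.3, -0.2]
finger_gap: 0.0004
finger_force: 0.0
```

In the tool's units: 0.02 m / 0.8 = 0.025, 0.015 m / 0.8 = 0.0188.

Request:
carry_out(
  increments=[
    [0,0,0.0063,0,0,0,0],
    [0,0,0.0125,0,0,0,0],
    [0,0,0.0188,0,0,0,0],
    [0,0,0.025,0,0,0,0],
    [0,0,0.025,0,0,0,0],
  ],
)

```text
clock: 2.45
tcp_pos: [0.4627, 0.2783, 0.2183]
ee_rot: [0.465, 3.107, -0.0]
contact_force: [1.2, -0.5, 0.4]
finger_gap: 0.0009
finger_force: 0.0
```

Run:
```python
from h import *
im=imaging.capture("scene")[:,:,::-1]; im2=imaging.capture("top")[:,:,::-1]
a=cv2.resize(im[80:280,400:560],None,fx=2.5,fy=2.5,interpolation=cv2.INTER_CUBIC);b=cv2.resize(im2[220:420,100:260],None,fx=2.5,fy=2.5,interpolation=cv2.INTER_CUBIC)
cv2.imwrite("pics/p2.png",np.hstack([a,b]))
```

```text
(no output)
```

View pics/p2.png

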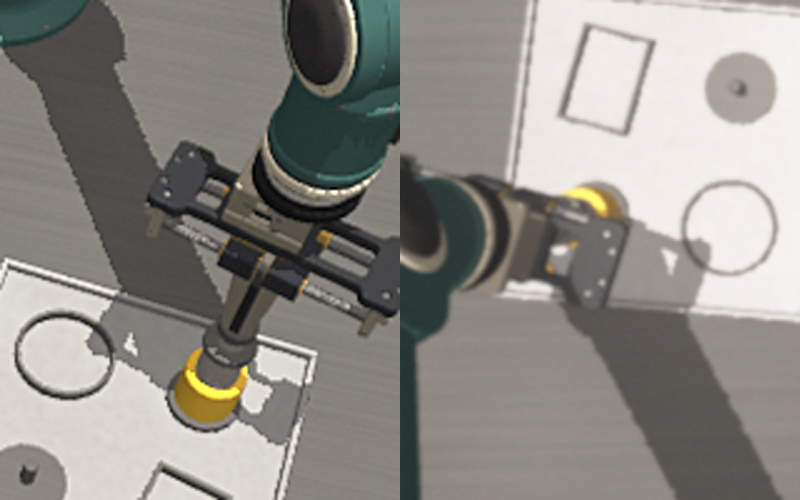

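In the tool's units: 0.038 m / 0.8 = 0.0475, 0.033 m / 0.8 = 0.0413.

Request:
carry_out(
  increments=[
    [0,0,0.005,0,0,0,0],
    [0,0,0.01,0,0,0,0],
    [0,0,0.015,0,0,0,0],
    [0,0,0.02,0,0,0,0],
    [0,0,0.025,0,0,0,0],
    [0,0,0.03,0,0,0,0],
    [0,0,0.035,0,0,0,0],
    [0,0,0.0413,0,0,0,0],
    [0,0,0.0475,0,0,0,0],
  ],
)

```text
clock: 3.45
tcp_pos: [0.4629, 0.2784, 0.1813]
ee_rot: [0.465, 3.107, 0.001]
contact_force: [-3.1, -1.7, 13.1]
finger_gap: 0.0009
finger_force: 6.3
```

13 N: the middle tube is being driven. Now to home with a slight over-press.

In the tool's units: 0.019 m / 0.8 = 0.0238, 0.018 m / 0.8 = 0.0225.

Request:
carry_out(
  increments=[
    [0,0,0.005,0,0,0,0],
    [0,0,0.01,0,0,0,0],
    [0,0,0.015,0,0,0,0],
    [0,0,0.0188,0,0,0,0],
    [0,0,0.0213,0,0,0,0],
    [0,0,0.0225,0,0,0,0],
    [0,0,0.0238,0,0,0,0],
    [0,0,0.0238,0,0,0,0],
  ],
)

```text
clock: 4.25
tcp_pos: [0.4628, 0.2783, 0.1624]
ee_rot: [0.465, 3.107, 0.0]
contact_force: [-2.8, -1.2, 12.5]
finger_gap: 0.0004
finger_force: 6.1
```

In the tool's units: 0.0015 m / 0.8 = 0.0019, 0.001 m / 0.8 = 0.0013.

Request:
carry_out(
  increments=[
    [0,0,0.0006,0,0,0,0],
    [0,0,0.0013,0,0,0,0],
    [0,0,0.0019,0,0,0,0],
    [0,0,0.0019,0,0,0,0],
  ],
)

```text
clock: 4.65
tcp_pos: [0.463, 0.2784, 0.1623]
ee_rot: [0.465, 3.107, 0.001]
contact_force: [-6.1, -4.1, 24.3]
finger_gap: 0.0005
finger_force: 11.9
```

In the tool's units: -0.265 m / 0.8 = -0.3313, -0.23 m / 0.8 = -0.2875.

Request:
carry_out(
  increments=[
    [0,0,-0.0375,0,0,0,0],
    [0,0,-0.0938,0,0,0,0],
    [0,0,-0.15,0,0,0,0.3],
    [-0.025,-0.0375,-0.1625,0,0,0,0.6],
    [-0.0563,-0.0875,-0.1625,0,0,0,1],
    [-0.0875,-0.1375,-0.1625,0,0,0,1],
    [-0.1188,-0.1875,-0.1625,0,0,0,1],
    [-0.15,-0.2375,-0.1625,0,0,0,1],
    [-0.1813,-0.2875,-0.1625,0,0,0,1],
    [-0.2063,-0.3313,-0.1625,0,0,0,1],
  ],
)

```text
clock: 5.65
tcp_pos: [0.5432, -0.0259, 0.2896]
ee_rot: [0.467, 3.107, -0.001]
contact_force: [0.6, -0.0, -0.6]
finger_gap: 0.0622
finger_force: 0.0
```

Run:
```python
from h import *
s=monitor.get_state(); print(s["tcp_pos"],s["joints"].round(2),tool([.612,-.282,.29],73))
```

```text
[ 0.54316091 -0.0258866   0.28955325] [-0.27  0.3   0.31  1.9  -0.11  0.96  1.36] (array([-0.141 , -0.2246, -0.0003]), np.float64(-0.07991354768664394), np.float64(72.92008645231336))
```

In the tool's units: -0.227 m / 0.8 = -0.2838, -0.141 m / 0.8 = -0.1763.

Request:
carry_out(
  increments=[
    [-0.0275,-0.0438,0,0,0,0,1],
    [-0.0588,-0.0938,0,0,0,0,1],
    [-0.09,-0.1438,0,0,0,0,1],
    [-0.1213,-0.1938,0,0,0,0,1],
    [-0.1525,-0.2438,0,0,0,0,1],
    [-0.17,-0.2725,0,0,0,0,1],
    [-0.1763,-0.2838,0,0,0,0,1],
    [-0.1763,-0.2838,0,0,0,0,1],
  ],
)

```text
clock: 6.45
tcp_pos: [0.6109, -0.2826, 0.289]
ee_rot: [-0.468, -3.105, 0.0]
contact_force: [-0.7, -0.2, 0.3]
finger_gap: 0.0922
finger_force: 0.0
```

Run:
```python
from h import *
m=imaging.camera_model("wrist"); im=imaging.capture("wrist"); cv2.imwrite("pics/w3.png",im[:,:,::-1])
s=monitor.get_state(); print(s["tcp_pos"],s["finger_gap"],s["clock"],tool([.612,-.282,.29],73))
for P in([.612,-.282,.015],[.612,-.282,.051],[.517,-.2095,.051],[.4549,-.2938,.051]): print(proj("wrist",[P],m))
```

```text
[ 0.61117441 -0.28071392  0.28922053] 0.09199105662155226 6.5 (array([-0.0012, -0.001 , -0.0008]), np.float64(0.00014592619730535716), np.float64(73.0001459261973))
[[316.43370821 218.29970607]]
[[316.4951275  226.64176539]]
[[363.41697463 103.3504674 ]]
[[249.07370032  59.92656076]]
```

View pics/w3.png

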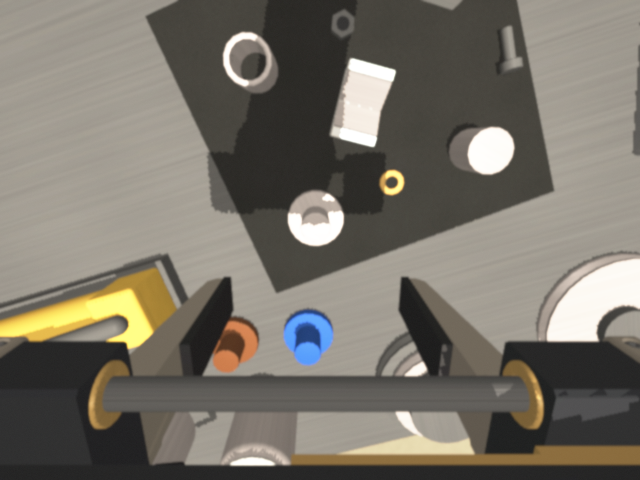

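Request:
carry_out(
  increments=[
    [-0.0013,-0.0013,0.05,0,0,0,1],
    [-0.0013,-0.0013,0.1,0,0,0,1],
    [-0.0013,-0.0013,0.15,0,0,0,1],
    [-0.0013,-0.0013,0.1875,0,0,0,1],
    [-0.0013,-0.0013,0.2125,0,0,0,1],
    [-0.0013,-0.0013,0.2225,0,0,0,1],
    [-0.0013,-0.0013,0.2263,0,0,0,1],
    [-0.0013,-0.0013,0.2263,0,0,0,0.6],
  ],
)

```text
clock: 7.3
tcp_pos: [0.6126, -0.282, 0.11]
ee_rot: [0.463, 3.106, 0.0]
contact_force: [0.5, -0.6, 0.1]
finger_gap: 0.0858
finger_force: 0.0
```

Request:
carry_out(
  increments=[
    [0,0,0,0,0,0,0.3],
    [0,0,0,0,0,0,0.2],
    [0,0,0,0,0,0,0.2],
    [0,0,0,0,0,0,0.2],
    [0,0,0,0,0,0,0.2],
    [0,0,0,0,0,0,0.2],
    [0,0,0,0,0,0,0.2],
  ],
  squeeze=35,
)

```text
clock: 8.0
tcp_pos: [0.612, -0.283, 0.1092]
ee_rot: [0.465, 3.107, -0.0]
contact_force: [-0.6, -2.3, 0.3]
finger_gap: 0.03
finger_force: 1.1
```

In the tool's units: -0.12 m / 0.8 = -0.15, -0.03 m / 0.8 = -0.0375.

Request:
carry_out(
  increments=[
    [0,0,0,0,0,0,0],
    [0,0,0,0,0,0,0],
    [0,0,-0.0125,0,0,0,0],
    [0,0,-0.0375,0,0,0,0],
    [0,0,-0.075,0,0,0,0],
    [0,0,-0.125,0,0,0,0],
    [0,0,-0.15,0,0,0,0],
  ],
)

```text
clock: 8.7
tcp_pos: [0.6126, -0.2833, 0.2325]
ee_rot: [0.464, 3.104, -0.001]
contact_force: [0.8, 0.1, -4.6]
finger_gap: 0.0293
finger_force: 35.0
```

Run:
```python
from h import *
s=monitor.get_state(); print(s["tcp_pos"],s["joints"].round(2),s["contact_force"],s["finger_force"],tool([.450,.156,.229],73))
```

```text
[ 0.61259334 -0.28329826  0.23247566] [ 0.13  0.59  0.36  1.62 -0.24  0.97  1.85] [ 0.75713849  0.09597288 -4.63690799] 34.99873459339142 (array([0.2841, 0.3725, 0.0025]), np.float64(-0.019770228949738566), np.float64(72.98022977105026))
```

In the tool's units: 0.352 m / 0.8 = 0.44, 0.321 m / 0.8 = 0.4013.

Request:
carry_out(
  increments=[
    [0.025,0.0325,0,0,0,0,0],
    [0.06,0.0788,0,0,0,0,0],
    [0.095,0.125,0,0,0,0,0],
    [0.13,0.1713,0,0,0,0,0],
    [0.165,0.2175,0,0,0,0,0],
    [0.2,0.2625,0,0,0,0,0],
    [0.235,0.3088,0,0,0,0,0],
    [0.27,0.355,0,0,0,0,0],
    [0.305,0.4013,0,0,0,0,0],
    [0.335,0.44,0,0,0,0,0],
  ],
)

```text
clock: 9.7
tcp_pos: [0.457, 0.1343, 0.2294]
ee_rot: [-0.462, -3.107, -0.001]
contact_force: [0.6, 0.0, -5.1]
finger_gap: 0.0293
finger_force: 35.0
```

In the tool's units: 0.05 m / 0.8 = 0.0625, 0.03 m / 0.8 = 0.0375.

Request:
carry_out(
  increments=[
    [0.0163,0.0213,0,0,0,0,0],
    [0.0188,0.025,0.0125,0,0,0,0],
    [0.0188,0.025,0.0375,0,0,0,0],
    [0.0188,0.025,0.0625,0,0,0,0],
    [0.0188,0.025,0.0625,0,0,0,0],
  ],
)

```text
clock: 10.2
tcp_pos: [0.4487, 0.1539, 0.1769]
ee_rot: [-0.466, -3.102, 0.006]
contact_force: [-0.7, -0.6, -5.0]
finger_gap: 0.0292
finger_force: 35.0
```

Run:
```python
from h import *
s=monitor.get_state(); print(s["tcp_pos"],s["joints"].round(2),s["contact_force"],s["finger_force"],tool([.450,.156,.115],73))
```

```text
[0.44865692 0.15385869 0.17686105] [-0.61  0.37  0.24  2.13 -0.14  0.66  1.  ] [-0.66858069 -0.61135615 -4.96301033] 34.998722076416016 (array([-0.0009,  0.0027,  0.0618]), np.float64(-0.08453435566792677), np.float64(72.91546564433207))
```

Request:
carry_out(
  increments=[
    [-0.0013,0.0025,0.0188,0,0,0,0],
    [-0.0013,0.0025,0.0375,0,0,0,0],
    [-0.0013,0.0025,0.0563,0,0,0,0],
    [-0.0013,0.0025,0.0675,0,0,0,0],
    [-0.0013,0.0025,0.0725,0,0,0,0],
    [-0.0013,0.0025,0.0763,0,0,0,0],
    [-0.0013,0.0025,0.0788,0,0,0,0],
    [-0.0013,0.0025,0.0788,0,0,0,0],
  ],
)

```text
clock: 11.0
tcp_pos: [0.4519, 0.1573, 0.1164]
ee_rot: [0.464, 3.107, 0.0]
contact_force: [-0.8, 1.0, -4.9]
finger_gap: 0.0293
finger_force: 35.0
```

In the tool's units: 0.0045 m / 0.8 = 0.0056, 0.004 m / 0.8 = 0.005.

Request:
carry_out(
  increments=[
    [0,0,0.0013,0,0,0,0],
    [0,0,0.0025,0,0,0,0],
    [0,0,0.0038,0,0,0,0],
    [0,0,0.005,0,0,0,0],
    [0,0,0.0056,0,0,0,0],
    [0,0,0.0056,0,0,0,0],
  ],
)

```text
clock: 11.6
tcp_pos: [0.4518, 0.1573, 0.1121]
ee_rot: [0.465, 3.107, 0.0]
contact_force: [-1.9, -0.8, 3.8]
finger_gap: 0.0292
finger_force: 35.0
```

Request:
carry_out(
  increments=[
    [0,0,0,0,0,0,0.4],
    [0,0,0,0,0,0,0.5],
    [0,0,0,0,0,0,0.6],
    [0,0,0,0,0,0,0.6],
    [0,0,-0.0125,0,0,0,0.6],
    [0,0,-0.05,0,0,0,0.6],
    [0,0,-0.1063,0,0,0,0.7],
    [0,0,-0.1625,0,0,0,1],
    [0,0,-0.2,0,0,0,1],
    [0,0,-0.2,0,0,0,1],
  ],
)

```text
clock: 12.6
tcp_pos: [0.4538, 0.1579, 0.2766]
ee_rot: [0.464, 3.1, 0.009]
contact_force: [-0.3, -0.0, -0.8]
finger_gap: 0.0852
finger_force: 0.0
```

Run:
```python
from h import *
m=imaging.camera_model("wrist"); im=imaging.capture("wrist"); cv2.imwrite("pics/w4.png",im[:,:,::-1])
s=monitor.get_state(); print(s["tcp_pos"],s["finger_gap"],s["clock"],tool([.517,-.2095,.27],58))
for P in([.450,.156,.018],[.45,.156,.054],[.5877,.2704,.016],[.577,.148,.009],[.577,.148,.037],[.4625,.278,.074]): print(proj("wrist",[P],m))
```

```text
[0.45260465 0.15758383 0.27418241] 0.08898672481989639 12.65 (array([-0.1689, -0.3322,  0.0035]), np.float64(14.994497074222522), np.float64(72.99449707422252))
[[310.91007329 216.03528299]]
[[310.65388309 224.8674497 ]]
[[444.60862068 300.74015748]]
[[336.82060616 318.14796197]]
[[338.53395155 331.45304167]]
[[451.38149    203.53557762]]
```

View pics/w4.png

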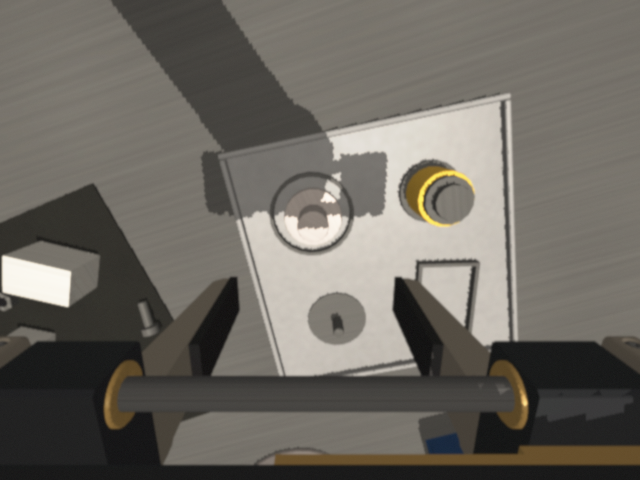

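In the tool's units: -0.332 m / 0.8 = -0.415, -0.316 m / 0.8 = -0.395, 15 degrees / 180 = 0.0833.

Request:
carry_out(
  increments=[
    [-0.0188,-0.0375,0,0,0,0.0111,1],
    [-0.0438,-0.0875,0,0,0,0.0222,1],
    [-0.07,-0.14,0,0,0,0.0333,1],
    [-0.0963,-0.1925,0,0,0,0.0444,1],
    [-0.1225,-0.245,0,0,0,0.0556,1],
    [-0.15,-0.2975,0,0,0,0.0667,1],
    [-0.175,-0.3475,0,0,0,0.0778,1],
    [-0.2,-0.395,0.0025,0,0,0.0833,1],
    [-0.21,-0.415,0.0025,0,0,0.0833,1],
    [-0.21,-0.415,0.0025,0,0,0.0833,1],
  ],
)

```text
clock: 13.65
tcp_pos: [0.5141, -0.2126, 0.2682]
ee_rot: [-0.874, -3.015, 0.003]
contact_force: [-0.3, -0.3, 0.3]
finger_gap: 0.0919
finger_force: 0.0
```

Run:
```python
from h import *
m=imaging.camera_model("wrist"); im=imaging.capture("wrist"); cv2.imwrite("pics/w5.png",im[:,:,::-1])
s=monitor.get_state(); print(s["tcp_pos"],s["finger_gap"],s["clock"],tool([.517,-.2095,.27],58))
print(proj("wrist",[[.517,-.2095,.051]],m))
```

```text
[ 0.51428761 -0.21026805  0.26821438] 0.09211726012047271 13.7 (array([-0.0019,  0.0021, -0.0018]), np.float64(-0.16732897320734708), np.float64(57.83267102679265))
[[320.64956087 232.28552273]]
```

View pics/w5.png

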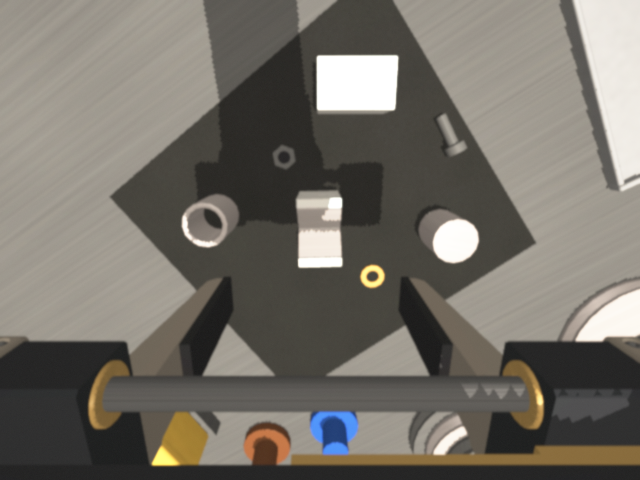

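Request:
carry_out(
  increments=[
    [-0.0025,0.0025,0.05,0,0,0,1],
    [-0.0025,0.0025,0.1,0,0,0,1],
    [-0.0025,0.0025,0.15,0,0,0,1],
    [-0.0025,0.0025,0.1813,0,0,0,1],
    [-0.0025,0.0025,0.1975,0,0,0,0.9],
    [-0.0025,0.0025,0.2038,0,0,0,0.8],
    [-0.0025,0.0025,0.205,0,0,0,0.7],
    [-0.0025,0.0025,0.205,0,0,0,0.6],
  ],
)

```text
clock: 14.5
tcp_pos: [0.5187, -0.2087, 0.1067]
ee_rot: [0.865, 3.018, 0.0]
contact_force: [-0.2, 0.9, -0.0]
finger_gap: 0.0622
finger_force: 0.0
```

Request:
carry_out(
  increments=[
    [0,0,0,0,0,0,0.5],
    [0,0,0,0,0,0,0.4],
    [0,0,0,0,0,0,0.3],
    [0,0,0,0,0,0,0.2],
    [0,0,0,0,0,0,0],
    [0,0,0,0,0,0,0],
    [0,0,0,0,0,0,0],
  ],
)

```text
clock: 15.2
tcp_pos: [0.5183, -0.2093, 0.1065]
ee_rot: [0.866, 3.019, -0.0]
contact_force: [-1.4, -1.0, 5.8]
finger_gap: 0.0395
finger_force: 35.0
```

In the tool's units: -0.12 m / 0.8 = -0.15, -0.1 m / 0.8 = -0.125.

Request:
carry_out(
  increments=[
    [0,0,-0.0125,0,0,0,0],
    [0,0,-0.0375,0,0,0,0],
    [0,0,-0.0813,0,0,0,0],
    [0,0,-0.125,0,0,0,0],
    [0,0,-0.15,0,0,0,0],
    [0,0,-0.15,0,0,0,0],
  ],
)

```text
clock: 15.8
tcp_pos: [0.5193, -0.209, 0.2286]
ee_rot: [0.864, 3.014, 0.001]
contact_force: [0.8, -0.3, -3.2]
finger_gap: 0.0395
finger_force: 35.0
```

Run:
```python
from h import *
s=monitor.get_state(); print(s["tcp_pos"],s["joints"].round(2),s["contact_force"],s["finger_force"],tool([.5877,.2704,.2265],74.1))
```

```text
[ 0.51934038 -0.20903593  0.22860256] [-0.07  0.43  0.5   1.92 -0.27  0.85  1.58] [ 0.78346642 -0.27968559 -3.22856581] 34.999242424964905 (array([0.1961, 0.4428, 0.0021]), np.float64(-16.099782362060353), np.float64(58.00021763793965))
```

In the tool's units: 0.414 m / 0.8 = 0.5175, 0.377 m / 0.8 = 0.4713, -16 degrees / 180 = -0.0889.

Request:
carry_out(
  increments=[
    [0.0188,0.0438,0,0,0,-0.0111,0],
    [0.0425,0.0963,0,0,0,-0.0222,0],
    [0.0663,0.15,0,0,0,-0.0333,0],
    [0.09,0.2038,0,0,0,-0.0444,0],
    [0.1138,0.2575,0,0,0,-0.0556,0],
    [0.1375,0.3113,0,0,0,-0.0667,0],
    [0.1613,0.365,0,0,0,-0.0778,0],
    [0.185,0.4188,0,0,0,-0.0889,0],
    [0.2088,0.4713,0,0,0,-0.0889,0],
    [0.2288,0.5175,0,0,0,-0.0889,0],
  ],
)

```text
clock: 16.8
tcp_pos: [0.581, 0.2421, 0.2237]
ee_rot: [-0.434, -3.108, 0.001]
contact_force: [1.0, -0.4, -2.6]
finger_gap: 0.04
finger_force: 35.0
```

Run:
```python
from h import *
print(tool([.5877,.2704,.2265],74.1))
```

```text
(array([ 0.0014,  0.0291, -0.0029]), np.float64(-0.012723515614709413), np.float64(74.08727648438528))
```

In the tool's units: 0.06 m / 0.8 = 0.075, 0.031 m / 0.8 = 0.0388.

Request:
carry_out(
  increments=[
    [0.0038,0.025,0,0,0,0,0],
    [0.005,0.0375,0,0,0,0,0],
    [0.005,0.0388,0.0125,0,0,0,0],
    [0.005,0.0388,0.0375,0,0,0,0],
    [0.005,0.0388,0.0625,0,0,0,0],
    [0.005,0.0388,0.075,0,0,0,0],
    [0.005,0.0388,0.075,0,0,0,0],
    [0.005,0.0388,0.075,0,0,0,0],
  ],
)

```text
clock: 17.6
tcp_pos: [0.5875, 0.269, 0.1659]
ee_rot: [0.44, 3.11, -0.001]
contact_force: [0.9, 0.3, -2.9]
finger_gap: 0.0397
finger_force: 35.0
```

Run:
```python
from h import *
m=imaging.camera_model("wrist"); im=imaging.capture("wrist"); im2=imaging.capture("scene")
print(tool([.5877,.2704,.1095],74.1))
a=im[150:450,140:540]; b=cv2.resize(im2[200:350,380:580],None,fx=2,fy=2,interpolation=cv2.INTER_CUBIC)
cv2.imwrite("pics/w6.png",np.hstack([a,b])[:,:,::-1])
```

```text
(array([0.0002, 0.0005, 0.0572]), np.float64(-0.15226412645803578), np.float64(73.94773587354196))
```

View pics/w6.png

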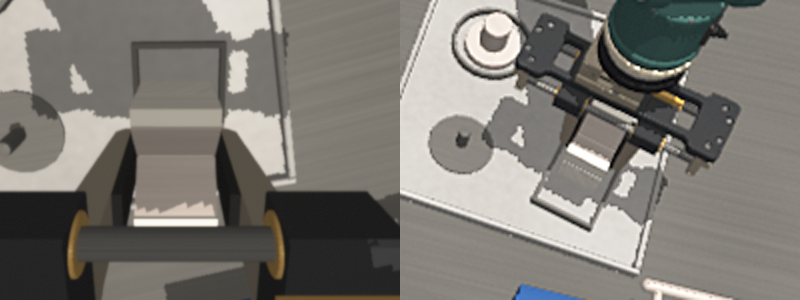

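In the tool's units: 0.054 m / 0.8 = 0.0675, 0.053 m / 0.8 = 0.0663.

Request:
carry_out(
  increments=[
    [0,0,0.0188,0,0,0,0],
    [0,0,0.0375,0,0,0,0],
    [0,0,0.0525,0,0,0,0],
    [0,0,0.06,0,0,0,0],
    [0,0,0.0638,0,0,0,0],
    [0,0,0.0663,0,0,0,0],
    [0,0,0.0675,0,0,0,0],
    [0,0,0.0675,0,0,0,0],
  ],
)

```text
clock: 18.5
tcp_pos: [0.5872, 0.2703, 0.112]
ee_rot: [0.437, 3.111, 0.0]
contact_force: [0.1, -0.3, -2.4]
finger_gap: 0.0396
finger_force: 35.0
```

In the tool's units: 0.0035 m / 0.8 = 0.0044, 0.003 m / 0.8 = 0.0038.

Request:
carry_out(
  increments=[
    [0,0,0.0013,0,0,0,0],
    [0,0,0.0025,0,0,0,0],
    [0,0,0.0038,0,0,0,0],
    [0,0,0.0044,0,0,0,0],
    [0,0,0.0044,0,0,0,0],
  ],
)

```text
clock: 19.0
tcp_pos: [0.5872, 0.2703, 0.1095]
ee_rot: [0.437, 3.111, 0.001]
contact_force: [-3.2, -1.5, 4.9]
finger_gap: 0.0394
finger_force: 35.0
```

In the tool's units: -0.16 m / 0.8 = -0.2, -0.13 m / 0.8 = -0.1625.

Request:
carry_out(
  increments=[
    [0,0,0,0,0,0,0.45],
    [0,0,0,0,0,0,0.55],
    [0,0,0,0,0,0,0.65],
    [0,0,0,0,0,0,0.65],
    [0,0,-0.0125,0,0,0,0.65],
    [0,0,-0.05,0,0,0,0.65],
    [0,0,-0.1063,0,0,0,0.7],
    [0,0,-0.1625,0,0,0,1],
    [0,0,-0.2,0,0,0,1],
    [0,0,-0.2,0,0,0,1],
  ],
)

```text
clock: 20.0
tcp_pos: [0.5893, 0.2709, 0.2744]
ee_rot: [0.437, 3.103, 0.01]
contact_force: [0.3, 0.3, 0.4]
finger_gap: 0.0863
finger_force: 0.0
```

Run:
```python
from h import *
print(tool([.4549,-.2938,.27],74))
```

```text
(array([-2.670e-02, -5.798e-01,  4.000e-04]), np.float64(-0.02462715978468566), np.float64(73.97537284021531))
```

Request:
carry_out(
  increments=[
    [-0.0013,-0.0375,0,0,0,0,1],
    [-0.005,-0.0975,0,0,0,0,1],
    [-0.0075,-0.1575,0,0,0,0,1],
    [-0.01,-0.2175,0,0,0,0,1],
    [-0.0125,-0.2775,0,0,0,0,1],
    [-0.0163,-0.3375,0,0,0,0,1],
    [-0.0188,-0.3975,0,0,0,0,1],
    [-0.0213,-0.4575,0,0,0,0,1],
    [-0.025,-0.5175,0,0,0,0,1],
    [-0.0275,-0.5775,0,0,0,0,1],
  ],
)

```text
clock: 21.0
tcp_pos: [0.4797, -0.1816, 0.2681]
ee_rot: [-0.437, -3.111, -0.0]
contact_force: [0.1, 0.5, 0.0]
finger_gap: 0.0917
finger_force: 0.0
```

In the tool's units: -0.117 m / 0.8 = -0.1463, -0.112 m / 0.8 = -0.14.

Request:
carry_out(
  increments=[
    [-0.0025,-0.06,0,0,0,0,1],
    [-0.005,-0.1125,0,0,0,0,1],
    [-0.0069,-0.14,0,0,0,0,1],
    [-0.0069,-0.1463,0,0,0,0,1],
    [-0.0069,-0.1463,0,0,0,0,1],
    [-0.0069,-0.1463,0,0,0,0,1],
  ],
)

```text
clock: 21.6
tcp_pos: [0.4543, -0.2921, 0.2678]
ee_rot: [-0.434, -3.111, -0.002]
contact_force: [-0.7, -0.4, -0.2]
finger_gap: 0.092
finger_force: 0.0
```

Run:
```python
from h import *
m=imaging.camera_model("wrist"); im=imaging.capture("wrist"); cv2.imwrite("pics/w7.png",im[:,:,::-1])
s=monitor.get_state(); print(s["tcp_pos"],s["joints"].round(2),s["clock"],tool([.4549,-.2938,.104],74))
print(proj("wrist",[[.4549,-.2938,.051]],m))
```

```text
[ 0.45443073 -0.29200318  0.26790012] [ 0.06  0.35  0.55  1.93 -0.23  0.92  2.02] 21.65 (array([-0.001 , -0.0018,  0.1639]), np.float64(0.14771608757958177), np.float64(74.14771608757958))
[[313.66195828 232.42635955]]
```

View pics/w7.png

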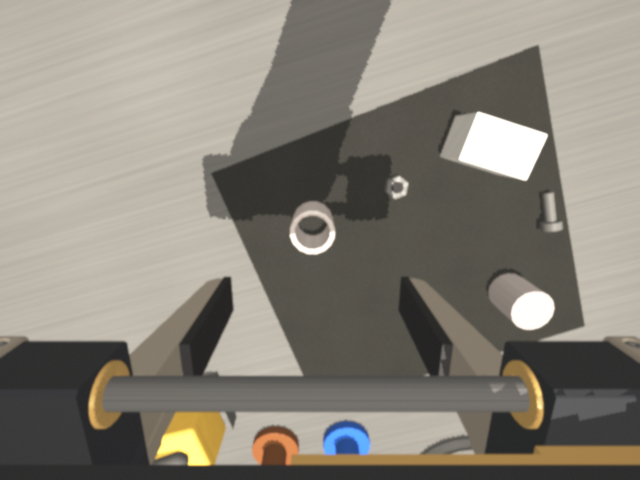

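In the tool's units: 0.163 m / 0.8 = 0.2038, -0.001 m / 0.8 = -0.0013.

Request:
carry_out(
  increments=[
    [-0.0013,-0.0013,0.05,0,0,0,1],
    [-0.0013,-0.0013,0.1,0,0,0,1],
    [-0.0013,-0.0013,0.15,0,0,0,1],
    [-0.0013,-0.0013,0.1813,0,0,0,1],
    [-0.0013,-0.0013,0.1975,0,0,0,0.9],
    [-0.0013,-0.0013,0.2025,0,0,0,0.8],
    [-0.0013,-0.0013,0.2038,0,0,0,0.7],
    [-0.0013,-0.0013,0.2038,0,0,0,0.6],
  ],
)

```text
clock: 22.45
tcp_pos: [0.4553, -0.2953, 0.1063]
ee_rot: [0.436, 3.109, -0.001]
contact_force: [-0.2, 0.5, 0.7]
finger_gap: 0.0621
finger_force: 0.0
```

Request:
carry_out(
  increments=[
    [0,0,0,0,0,0,0.5],
    [0,0,0,0,0,0,0.4],
    [0,0,0,0,0,0,0.3],
    [0,0,0,0,0,0,0.2],
    [0,0,0,0,0,0,0],
    [0,0,0,0,0,0,0],
    [0,0,0,0,0,0,0],
  ],
)

```text
clock: 23.15
tcp_pos: [0.4549, -0.2954, 0.1059]
ee_rot: [0.437, 3.11, 0.0]
contact_force: [-0.7, 0.0, 7.1]
finger_gap: 0.0404
finger_force: 35.0
```

In the tool's units: -0.12 m / 0.8 = -0.15, -0.1 m / 0.8 = -0.125.

Request:
carry_out(
  increments=[
    [0,0,-0.0125,0,0,0,0],
    [0,0,-0.0375,0,0,0,0],
    [0,0,-0.0813,0,0,0,0],
    [0,0,-0.125,0,0,0,0],
    [0,0,-0.15,0,0,0,0],
    [0,0,-0.15,0,0,0,0],
  ],
)

```text
clock: 23.75
tcp_pos: [0.4554, -0.2959, 0.228]
ee_rot: [0.437, 3.106, -0.002]
contact_force: [0.0, 0.4, -2.6]
finger_gap: 0.0405
finger_force: 35.0
```

Run:
```python
from h import *
s=monitor.get_state(); print(tool([.5775,.148,.2265],74))
```

```text
(array([0.0052, 0.4604, 0.0012]), np.float64(-0.018063798261735542), np.float64(73.98193620173826))
```

In the tool's units: 0.435 m / 0.8 = 0.5438, 0.003 m / 0.8 = 0.0038.

Request:
carry_out(
  increments=[
    [0,0.0313,0,0,0,0,0],
    [0.0013,0.0875,0,0,0,0,0],
    [0.0013,0.1463,0,0,0,0,0],
    [0.0025,0.205,0,0,0,0,0],
    [0.0025,0.2638,0,0,0,0,0],
    [0.0038,0.3225,0,0,0,0,0],
    [0.005,0.3813,0,0,0,0,0],
    [0.0063,0.44,0,0,0,0,0],
    [0.0063,0.4988,0,0,0,0,0],
    [0.0063,0.5438,0,0,0,0,0],
  ],
)

```text
clock: 24.75
tcp_pos: [0.5689, 0.1278, 0.2234]
ee_rot: [-0.433, -3.109, 0.0]
contact_force: [-0.3, -0.5, -2.5]
finger_gap: 0.0411
finger_force: 35.0
```

In the tool's units: 0.055 m / 0.8 = 0.0688, 0.035 m / 0.8 = 0.0438.

Request:
carry_out(
  increments=[
    [0,0.025,0,0,0,0,0],
    [0,0.0313,0,0,0,0,0],
    [0,0.0313,0.0125,0,0,0,0],
    [0,0.0313,0.0438,0,0,0,0],
    [0,0.0313,0.0688,0,0,0,0],
    [0,0.0313,0.0688,0,0,0,0],
    [0,0.0313,0.0688,0,0,0,0],
  ],
)

```text
clock: 25.45
tcp_pos: [0.5763, 0.146, 0.17]
ee_rot: [-0.442, -3.11, 0.002]
contact_force: [-0.6, -0.6, -1.5]
finger_gap: 0.0405
finger_force: 35.0
```

Run:
```python
from h import *
m=imaging.camera_model("wrist"); im=imaging.capture("wrist"); im2=imaging.capture("scene")
print(tool([.5775,.148,.112],74)); s=monitor.get_state(); print(s["tcp_pos"])
for P in ([.5775,.148,.037],[.5775,.148,.009],s["tcp_pos"]-[0,0,.0545]): print(proj("wrist",[P],m)-[140,100])
a=im[100:400,140:540]; b=cv2.resize(im2[190:340,350:550],None,fx=2,fy=2,interpolation=cv2.INTER_CUBIC)
cv2.imwrite("pics/w8.png",np.hstack([a,b])[:,:,::-1])
```

```text
(array([-0.    ,  0.0008,  0.0592]), np.float64(-0.11256099643811979), np.float64(73.88743900356188))
[0.57714675 0.14718946 0.17117611]
[[178.98703175 164.62730552]]
[[178.7018379  151.42475815]]
[[178.41342133 227.06149277]]
```

View pics/w8.png

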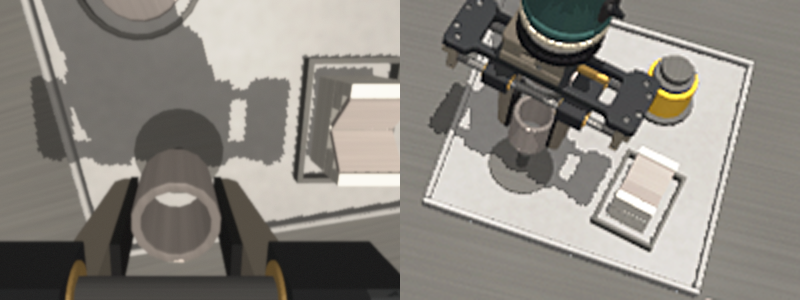

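In the tool's units: 0.055 m / 0.8 = 0.0688, 0.053 m / 0.8 = 0.0663.

Request:
carry_out(
  increments=[
    [0,0,0.015,0,0,0,0],
    [0,0,0.0275,0,0,0,0],
    [0,0,0.04,0,0,0,0],
    [0,0,0.0525,0,0,0,0],
    [0,0,0.0613,0,0,0,0],
    [0,0,0.0663,0,0,0,0],
    [0,0,0.0688,0,0,0,0],
    [0,0,0.0688,0,0,0,0],
  ],
)

```text
clock: 26.35
tcp_pos: [0.5765, 0.1483, 0.115]
ee_rot: [-0.438, -3.111, 0.0]
contact_force: [-0.6, 0.3, -2.5]
finger_gap: 0.0409
finger_force: 35.0
```

In the tool's units: 0.004 m / 0.8 = 0.005, 0.003 m / 0.8 = 0.0038.

Request:
carry_out(
  increments=[
    [0,0,0.0013,0,0,0,0],
    [0,0,0.0025,0,0,0,0],
    [0,0,0.0038,0,0,0,0],
    [0,0,0.005,0,0,0,0],
    [0,0,0.005,0,0,0,0],
  ],
)

```text
clock: 26.85
tcp_pos: [0.5766, 0.1484, 0.112]
ee_rot: [0.437, 3.111, 0.001]
contact_force: [-1.4, 0.5, 4.8]
finger_gap: 0.0406
finger_force: 35.0
```

In the tool's units: -0.17 m / 0.8 = -0.2125, -0.13 m / 0.8 = -0.1625.

Request:
carry_out(
  increments=[
    [0,0,0,0,0,0,0.48],
    [0,0,0,0,0,0,0.58],
    [0,0,0,0,0,0,0.65],
    [0,0,0,0,0,0,0.65],
    [0,0,-0.0125,0,0,0,0.65],
    [0,0,-0.05,0,0,0,0.65],
    [0,0,-0.1063,0,0,0,0.7],
    [0,0,-0.1625,0,0,0,1],
    [0,0,-0.2125,0,0,0,1],
    [0,0,-0.2125,0,0,0,1],
  ],
)

```text
clock: 27.85
tcp_pos: [0.5792, 0.1486, 0.288]
ee_rot: [0.437, 3.101, 0.009]
contact_force: [0.7, 0.2, -0.3]
finger_gap: 0.0861
finger_force: 0.0
```

In the tool's units: -0.18 m / 0.8 = -0.225, -0.16 m / 0.8 = -0.2.

Request:
carry_out(
  increments=[
    [0.0125,-0.0375,0,0,0,0,1],
    [0.025,-0.0938,0,0,0,0,1],
    [0.0375,-0.15,0,0,0,0,1],
    [0.0375,-0.2,0,0,0,0,1],
    [0.0375,-0.225,0,0,0,0,1],
    [0.0375,-0.225,0,0,0,0,1],
    [0.0375,-0.225,0,0,0,0,1],
  ],
)

```text
clock: 28.55
tcp_pos: [0.498, -0.0159, 0.2812]
ee_rot: [0.438, 3.111, 0.001]
contact_force: [0.8, 0.5, 0.3]
finger_gap: 0.0917
finger_force: 0.0
```

Run:
```python
from h import *
a=imaging.capture("top")[205:355,130:280];b=imaging.capture("scene")[170:340,350:540]
cv2.imwrite("pics/fin.png",np.hstack([cv2.resize(a,(400,400),interpolation=2),cv2.resize(b,(400,400),interpolation=2)])[:,:,::-1])
```

```text
(no output)
```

View pics/fin.png

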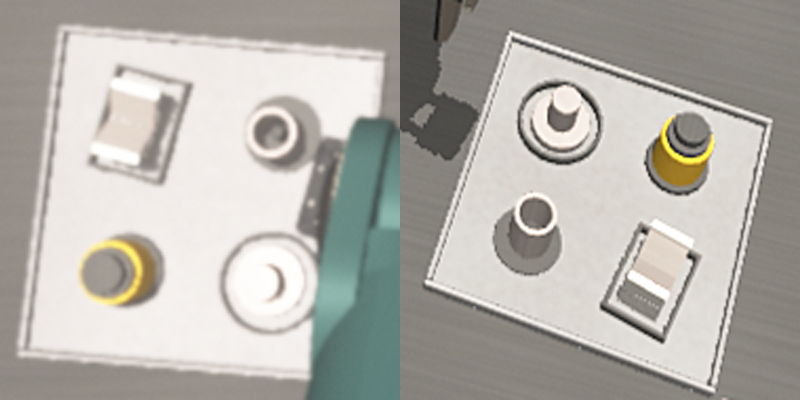

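Run:
```python
from h import *
from scipy.optimize import least_squares
yaw=np.radians(74.1-90); c,s=np.cos(yaw),np.sin(yaw)
def box(cx,cy,z): return [[cx+c*x-s*y,cy+s*x+c*y,z] for x,y in((-.032,-.02),(.032,-.02),(.032,.02),(-.032,.02))]
ims=[]
for n,(x0,y0,w,h),sc in(("top",(150,215,70,75),5.7),("scene",(430,240,100,100),4)):
    im=imaging.capture(n)[:,:,::-1]; g=np.ascontiguousarray(cv2.resize(im[y0:y0+h,x0:x0+w],None,fx=sc,fy=sc,interpolation=2))
    for z,col in((.006,(0,0,255)),(.054,(0,160,0))):
        p=((proj(n,box(.5877,.2704,z))+.5-[x0,y0])*sc).astype(np.int32); cv2.polylines(g,[p],True,col,1)
    ims.append(cv2.resize(g,(400,420)))
cv2.imwrite("pics/ov.png",np.hstack(ims))
```

```text
(no output)
```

View pics/ov.png

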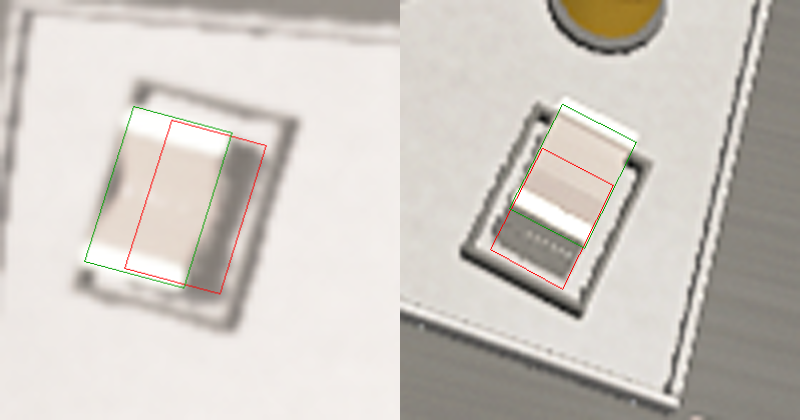

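The overlay matches the saddle in both views: it stands flat and centred inside the frame. Handing in.

```bash
python3 -c "
from plant import job; print(job.sign_off())"
```

```text
the job is handed in; nothing more can be done
None
```

The job is handed in at about 29 s of robot time: the ram was pushed fully home, inner tube then middle tube. The base is upright in the ring, the saddle is V-up and aligned in the frame, and the sleeve is over the peg. The plug and the block were not touched.

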